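# Clamp the stoneware jar and unscrew its tight cap

### The arm

A 6-joint arm with a two-finger parallel gripper is mounted at the origin on a cart in front of the work surface, level with it; the furniture and walls round the work are solid. World frame = base frame: x ahead of the robot, y to its left, z up, the work surface at z = 0. Lengths are in m, angles in rad, forces in N, time in s.
With the tool pointing down it reaches from about 0.35 to 0.975 m from the base axis. Payload 17.4 kg.
Tool frame: the origin (TCP) lies at the very end of the fingers, on their centre line; the grasp point (between the pads) lies 19 mm behind it; z points along the fingers, y is the line along which they close (so a half turn about z gives the same grasp; the last joint's range is limited). The gripper opens to 85 mm and grips with 20 to 120 N. Pads are 22 mm wide; open, the fingers measure 114 mm over their backs; the gripper's body (76 mm by 85 mm) begins 54 mm behind the grasp point. The pads swing forward as they close: fully open they stand 13 mm farther back than shut.
Start: joints at [-1.266, 0.116, 1.442, -0, 1.584, -0.038], TCP at [0.227, -0.636, 0.231] pointing down, gripper open.
Joint ranges: [-2.83, 2.83], [-0.83, 2.19], [0.07, 2.5], [-1.14, 4.28], [0.01, 3], [-2.97, 2.97]. Speed limits (rad/s): [1.89, 1.89, 2.22, 3.14, 3.14, 3.14].

### API

Orientations are given as a rotation vector (axis times angle).
In Python, from workcell import env gives the robot as it stands.
- The arm moves only by the tool carry_out, never from a script. Its argument "steps" is one flat list of numbers, 7 for each row, row after row: the opening, from 0 (shut) to 1 (fully open), then the shift along the tool's x, y, z in mm, then the turn, a rotation vector about the tool's x, y, z in degrees. A call has exactly 5 rows; each row shifts and turns the commanded pose from where the row before left it, along the tool's axes as they then stand; what a row does not reach is not made up. A row lasts 1/12 s, in which the tool goes at most 41.7 mm and 7.16 degrees, less where a joint would pass 70% of its speed; a pose out of reach is approached as far as the arm can. A call is refused whole if a number of a shift passes 41.7 or a number of a turn 7.16, either way. A call with a gripper value outside its range is refused whole. The fingers move at their own pace and stop on an object; "squeeze" is the grip in N (left out, the last holds). Time passes only in rows, so rows that do not move let the fingers close, or fill a call up. It gives the time, the measured TCP pose, the force, the opening and the grip force at its end, in the units of the state.
- env.read_state(): the state, without advancing time (a new reading comes with each control period).
- env.get_image(name): name is "side" or "top" or "wrist"; returns (picture, depth): 384x512x3 uint8, red, green, blue; 384x512 float32, m along the optical axis (not along the pixel's ray), 0 where there is no reading.
- env.calibration(name): a dict with "camera_matrix" (3x3 intrinsics, pixels), "world_from_camera" (4x4, takes a point from camera to world coordinates). Camera axes: x right, y up, looking along -z (the intrinsics and any distortion apply to the point x, -y, -z); pixel columns grow to the right and rows downward; lengths in m; the calibration is good to about 2 mm. A picture is of the moment at which its call begins: read the wrist's pose just before it. calibration takes no time and is no camera call; for the wrist camera it gives the pose at the moment of the call.
- env.close_job(): hands the job in; it is judged then, once.
Trained networks look in the newest picture that a camera, given by its name, has taken for a name from the list of things; names that differ only in an ending like _2 or _b are one class to them, and where a whole thing is asked for, a point or a joint stands for the part that bears it (a point fixed in the world has none). Each returns a list of dicts, best first, with "p" (0 to 1); they miss things now and then, are a little off and sometimes report something else, mostly with a low value. They report only what shows in the picture. A call takes as long as a camera call. They do not tell look-alikes from the thing itself.
- env.look_for(camera, thing): "bbox" ([centre column, centre row, width, height] in pixels, round what is visible of it).
- env.cut_out(camera, thing): "mask" (384x512 bool, what is visible of it) and "bbox" ([centre column, centre row, width, height] in pixels, round what is visible of it).
The state is a dict: "t": time; "qpos": joint angles; "joint_vel": joint speeds; "joint_efforts": joint torques, N m; "tcp_pos": TCP position; "eef_rot": TCP orientation; "wrist_force": force on the tool from outside, world axes, zero at the start; "torque": the same for the moment, N m; "grip_width": finger opening in m; "finger_force": force on a finger pad.
Only numpy, scipy, OpenCV 4.12 (cv2) and the standard library are available. Lean on these libraries where they do the work, as an engineer would, in place of code of your own. Each camera call takes 0.05 s, during which the arm holds its last target. There are 200 camera calls.

### The job

Lock the jar clamp: press its sprung knob down and, keeping it down, turn it clockwise to the locked position, where it springs up again. Then unscrew the tight metal cap of the white jar held in the clamp (anticlockwise) until its threads let go, lift it off and finish while still holding it level in the gripper, about 2 cm above the jar's mouth; do not let go of it. The jar must stay in the clamp without turning, and the other jars and the tea light must be left where they are.

Things in the scene. Friction and masses are not known exactly. Their poses are not given: they have to be found in the camera images.
- clamp: jar clamp fixed to the counter: aluminium base plate 110 x 270 x 12 mm (x, y, z); grey V-block at its +y end, grey housing (84 x 84 mm, top 38 mm above the counter) at its -y end with the black knob, sliding jaw between. V-block and jaw reach 46 mm above the counter. Origin: centre of the underside. In its frame the knob's axis is at x 0, y -85 mm, the jar at about x 0, y +60 mm
- knob_grip (a point): point on the knob's vertical axis, at the height to grip, 74 mm above the counter as found. The knob is a round black knurled grip, 40 mm in diameter, from 48 to 86 mm above the counter, with a white pointer line on top. Turns with the knob
- knob_press (a joint): how far the knob is pressed down, m: 0 up, 0.006 fully down. A spring resists with 3.6 N at the start and 7.2 N fully down. Unless pressed at least 5.5 mm an inner peg blocks turning; between the two positions the peg holds the knob down
- knob_turn (a joint): turn of the knob, rad, clockwise seen from above is positive: 0 open (as found), 1.40 locked (settles at about 1.34), stop at 1.47. Beyond about 1.36 the pressed knob springs up when let go and stays locked. Turning drives the jaw 9 mm towards the jar and grips it; the last third of the turn takes up to 0.2 N m
- jar: white stoneware jar, loose, 64 mm in diameter up to a shoulder at 37 to 50 mm above its underside, then a neck of 40 mm diameter; whole height without the cap 72 mm. Origin: centre of the underside, 12 mm above the counter on the clamp's plate. While the clamp is open nothing holds it
- jar_mouth (a point): centre of the jar's mouth (top of the neck, 72 mm above the jar's underside)
- jar_side (a point): point on the jar's side, 32 mm from its axis, 25 mm above its underside; shows whether the jar has turned
- cap: round aluminium screw cap, knurled skirt, 57 mm in diameter, 26 mm high, covering the jar's neck. Origin: centre of its lower rim; as found its x axis is the jar's. Unscrews anticlockwise seen from above (+ about z): its lugs clear the jar's threads after 0.68 rad (39 degrees) and run against the next threads after about 1.75 rad, so 1.2 rad is a good turn. Before that it cannot be pulled off
- cap_grip (a point): point on the cap's axis, at the height to grip, 16 mm above its lower rim, 80 mm above the counter as found. The cap is tight (about 0.2 to 0.35 N m, dropping when the threads let go) because a sprung liner in it presses on the mouth with 19 N; it rises about 1 mm while turning
- cap_rim (a point): centre of the cap's lower rim (20 mm below the jar's mouth when screwed on)
- jam_jar: bystander: closed glass jam jar with a green lid, 65 mm in diameter, 92 mm high, standing behind the clamp; origin at its underside
- honey_jar: bystander: closed honey jar, 68 mm in diameter, 112 mm high, at the right; origin at its underside
- tea_light: bystander: tea light, 38 mm in diameter, 15 mm high, in front of the clamp; origin at its underside
There are look-alikes about, which are no part of the job. What is meant by the cap is not yellow, and is the larger of those in its own colour.

How it is judged:
By the outcome, as a careful person would: the job done as asked, in the order asked, and still so for the second after the job is handed in, while the arm keeps its last pose, push and grip.
It also fails if it takes over 45 s, if anything falls off the work surface, if the arm or the gripper's body presses on something with over 40 N, if the wrist force passes 120 N, or if a joint passes its speed limit or range.

## Working session

There is one attempt and no reset: what is moved stays moved. The work goes in short steps, Python scripts to look and compute and a tool call to move; the robot and the scene stay as the last step left them, time stands still between calls to the robot, and variables do not carry over. Pictures are saved under pics/ and viewed, at most 10 in all, crops included, and the job is handed in when it is done.

Besides the shell and the picture viewer there is one more tool, called as name(argument=value, ...), one argument or row to a line, values as JSON. carry_out: Moves the arm, as the interface text tells. Its arguments: {"type":"object","properties":{"steps":{"type":"array"},"squeeze":{"type":"number"}},"required":["steps"]}

```bash
mkdir -p pics; ls; cat > h.py <<'E'
import numpy as np, cv2
from workcell import env
from scipy.spatial.transform import Rotation as R
def pts(cam,depth,mask,cal):
    K=np.array(cal["camera_matrix"]);T=np.array(cal["world_from_camera"])
    v,u=np.nonzero(mask&(depth>0));d=depth[v,u]
    p=np.c_[(u-K[0,2])/K[0,0]*d,-(v-K[1,2])/K[1,1]*d,-d]
    return p@T[:3,:3].T+T[:3,3]
E
python3 - <<'E'
from h import *
for c in ["top","side"]:
    cal=env.calibration(c); im,d=env.get_image(c)
    print(c,{k:np.round(v,3).tolist() if not isinstance(v,str) else v for k,v in cal.items()})
    cv2.imwrite(f"pics/{c}.png",im[:,:,::-1])
    for t in ["clamp","cap","knob_grip","jar","jam_jar","honey_jar","tea_light"]:
        for r in env.cut_out(c,t)[:4]:
            P=pts(c,d,r["mask"],cal)
            if len(P): 
                zt=np.percentile(P[:,2],95); Q=P[P[:,2]>zt-.006]
                print(t,round(r["p"],2),np.round(r["bbox"]),"ztop",zt.round(3),"ctr",((Q.max(0)+Q.min(0))/2).round(3),"ext",np.ptp(Q,axis=0).round(3))
s=env.read_state();print({k:np.round(v,3).tolist() for k,v in s.items()})
E
```

```text
pics
top {'camera_matrix': [[418.743, 0.0, 255.98], [0.0, 418.743, 194.858], [0.0, 0.0, 1.0]], 'world_from_camera': [[0.01, 0.981, -0.195, 0.286], [-1.0, 0.01, -0.001, -0.096], [0.001, 0.195, 0.981, 1.334], [0.0, 0.0, 0.0, 1.0]]}
clamp 0.77 [222. 201.  95.  49.] ztop 0.081 ctr [0.537 0.007 0.085] ext [0.069 0.183 0.019]
cap 0.84 [202. 201.  15.  17.] ztop 0.094 ctr [0.513 0.071 0.093] ext [0.052 0.055 0.01 ]
cap 0.71 [159. 219.  13.  10.] ztop 0.024 ctr [0.469 0.215 0.024] ext [0.039 0.039 0.011]
cap 0.54 [205. 208.  21.  16.] ztop 0.073 ctr [0.502 0.058 0.08 ] ext [0.035 0.029 0.024]
cap 0.52 [159. 190.  20.  20.] ztop 0.03 ctr [0.564 0.222 0.029] ext [0.053 0.053 0.009]
knob_grip 0.67 [247. 191.  15.  12.] ztop 0.09 ctr [ 0.552 -0.067  0.089] ext [0.035 0.037 0.011]
jar 0.48 [207. 209.  16.  13.] ztop 0.058 ctr [0.498 0.064 0.063] ext [0.029 0.046 0.021]
jam_jar 0.61 [215. 157.  27.  33.] ztop 0.095 ctr [0.661 0.035 0.094] ext [0.06  0.059 0.011]
honey_jar 0.68 [345. 151.  27.  25.] ztop 0.115 ctr [ 0.675 -0.37   0.114] ext [0.061 0.062 0.011]
tea_light 0.62 [344. 154.  23.  25.] z
[... 1177 characters left out ...]
[0.511 0.086 0.062] ext [0.055 0.035 0.014]
jam_jar 0.85 [195. 234.  33.  45.] ztop 0.093 ctr [0.662 0.036 0.092] ext [0.06  0.064 0.009]
honey_jar 0.92 [228. 156.  23.  38.] ztop 0.114 ctr [ 0.677 -0.369  0.113] ext [0.06  0.067 0.009]
tea_light 0.47 [281. 228.  11.  12.] ztop 0.016 ctr [ 0.465 -0.086  0.015] ext [0.038 0.041 0.008]
{'t': 0.8, 'qpos': [-1.266, 0.116, 1.442, 0.0, 1.584, -0.038], 'joint_vel': [0.002, -0.0, -0.002, 0.001, -0.0, 0.001], 'joint_efforts': [-0.002, -73.17, -63.262, -0.0, 0.001, -0.0], 'tcp_pos': [0.227, -0.636, 0.231], 'eef_rot': [3.095, 0.536, 0.0], 'wrist_force': [0.119, 0.111, -0.602], 'torque': [-0.01, -0.005, -0.017], 'finger_force': 0.0, 'grip_width': 0.085}
```

```bash
python3 - <<'E'
import cv2,numpy as np
a=cv2.imread("pics/top.png")[130:250,130:380];b=cv2.imread("pics/side.png")[130:330,160:360]
a=cv2.resize(a,(700,336),interpolation=3);b=cv2.resize(b,(560,560),interpolation=3)
cv2.imwrite("pics/ta.png",a);cv2.imwrite("pics/sb.png",b)
E
```

```text
(no output)
```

View pics/ta.png

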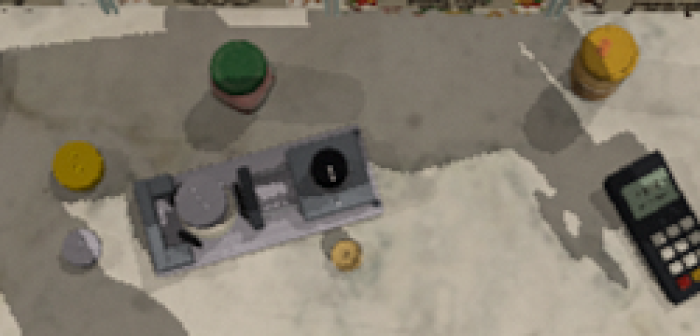

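View pics/sb.png

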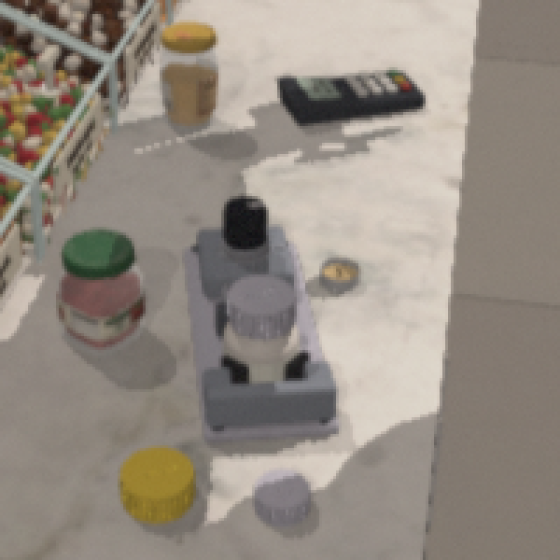

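carry_out(
  steps=[1, 24.9, -21.4, 1.5, 0, 0, 0, 1, 24.9, -21.4, 1.5, 0, 0, 0, 1, 24.9, -21.4, 1.5, 0, 0, 0, 1, 24.9, -21.4, 1.5, 0, 0, 0, 1, 24.9, -21.4, 1.5, 0, 0, 0],
  squeeze=70,
)

```text
t: 1.22
tcp_pos: [0.3086, -0.4917, 0.2237]
eef_rot: [3.096, 0.535, 0.0]
wrist_force: [0.6, -0.4, -0.3]
grip_width: 0.085
finger_force: 0.0
```

carry_out(
  steps=[1, 24.9, -21.4, 1.5, 0, 0, 0, 1, 24.9, -21.4, 1.5, 0, 0, 0, 1, 24.9, -21.4, 1.5, 0, 0, 0, 1, 24.9, -21.4, 1.5, 0, 0, 0, 1, 24.9, -21.4, 1.5, 0, 0, 0],
)

```text
t: 1.63
tcp_pos: [0.3899, -0.3491, 0.2164]
eef_rot: [3.095, 0.535, 0.001]
wrist_force: [0.9, -0.2, -1.7]
grip_width: 0.0855
finger_force: 0.0
```

carry_out(
  steps=[1, 24.9, -21.4, 1.5, 0, 0, 0, 1, 24.9, -21.4, 1.5, 0, 0, 0, 1, 24.9, -21.4, 1.5, 0, 0, 0, 1, 24.9, -21.4, 1.5, 0, 0, 0, 1, 24.9, -21.4, 1.5, 0, 0, 0],
)

```text
t: 2.05
tcp_pos: [0.4713, -0.2063, 0.209]
eef_rot: [3.095, 0.536, 0.001]
wrist_force: [-0.5, -0.4, -0.1]
grip_width: 0.0857
finger_force: 0.0
```

carry_out(
  steps=[1, 24.9, -21.4, 1.5, 0, 0, 0, 1, 24.9, -21.4, 1.5, 0, 0, 0, 1, 24.9, -21.4, 1.5, 0, 0, 0, 1, 24.9, -21.4, 1.5, 0, 0, 0, 1, 24.9, -21.4, 1.5, 0, 0, 0],
)

```text
t: 2.47
tcp_pos: [0.5526, -0.0636, 0.2015]
eef_rot: [3.095, 0.536, 0.001]
wrist_force: [-0.6, -0.2, 0.0]
grip_width: 0.0852
finger_force: 0.0
```

carry_out(
  steps=[1, 0, 0, 0, 0, 0, -6, 1, 0, 0, 0, 0, 0, -6, 1, 0, 0, 0, 0, 0, -6, 1, 0, 0, 0, 0, 0, -6, 1, 0, 0, 0, 0, 0, 0],
)

```text
t: 2.88
tcp_pos: [0.552, -0.0651, 0.2013]
eef_rot: [2.913, 1.176, 0.0]
wrist_force: [0.7, -0.2, -0.5]
grip_width: 0.0857
finger_force: 0.0
```

```bash
cat > look.py <<'E'
from h import *
import sys
s=env.read_state();cal=env.calibration("wrist");im,d=env.get_image("wrist")
n=sys.argv[1];cv2.imwrite(f"pics/{n}.png",im[:,:,::-1]);np.save(f"pics/{n}.npy",d)
T=R.from_rotvec(s["eef_rot"]).as_matrix()
print("t",s["t"],"tcp",np.round(s["tcp_pos"],4),"q",np.round(s["qpos"],3));print(T.round(3))
for t in sys.argv[2:]:
    for r in env.cut_out("wrist",t)[:3]:
        P=pts("wrist",d,r["mask"],cal)
        if len(P)<20: continue
        zt=np.percentile(P[:,2],90);Q=P[abs(P[:,2]-zt)<.004]
        lo,hi=np.percentile(Q,1,axis=0),np.percentile(Q,99,axis=0)
        (cx,cy),rad=cv2.minEnclosingCircle(Q[:,:2].astype(np.float32))
        c=np.array([(lo+hi)[0]/2,(lo+hi)[1]/2,zt])
        print(t,round(r["p"],2),np.round(r["bbox"]),"c",c.round(4),"ext",(hi-lo).round(3),"circ",round(cx,4),round(cy,4),round(rad,4),"tooldelta mm",(T.T@(c-s["tcp_pos"])*1e3).round(1))
E
python3 look.py w1 knob_grip cap clamp
```

```text
t 2.8833 tcp [ 0.552  -0.0651  0.2013] q [-0.163 -0.135  1.739  0.     1.537  0.64 ]
[[ 0.72   0.694  0.   ]
 [ 0.694 -0.72   0.   ]
 [ 0.     0.    -1.   ]]
knob_grip 0.62 [260. 181.  49.  48.] c [ 0.5544 -0.0665  0.0856] ext [0.036 0.036 0.004] circ 0.5541 -0.0669 0.0198 tooldelta mm [  0.7   2.7 115.7]
cap 0.69 [101. 108.  88.  70.] c [0.5135 0.07   0.09  ] ext [0.052 0.052 0.004] circ 0.5134 0.0701 0.0285 tooldelta mm [  66.  -124.   111.3]
cap 0.66 [11. 34. 20. 43.] c [0.4786 0.2006 0.0183] ext [0.024 0.017 0.006] circ 0.4779 0.2016 0.0156 tooldelta mm [ 131.6 -242.3  183. ]
cap 0.35 [261. 180.  51.  53.] c [ 0.5546 -0.0665  0.0856] ext [0.036 0.036 0.004] circ 0.5541 -0.0669 0.0198 tooldelta mm [  0.8   2.8 115.8]
clamp 0.89 [178. 124. 291. 216.] c [0.5107 0.0391 0.0457] ext [0.128 0.219 0.007] circ 0.5239 0.0298 0.1227 tooldelta mm [  42.6 -103.7  155.6]
clamp 0.24 [140. 107.  52.  72.] c [0.5197 0.0639 0.0551] ext [0.046 0.047 0.006] circ 0.5173 0.0664 0.0299 tooldelta mm [  66.2 -115.3  146.2]
```

carry_out(
  steps=[1, 0.7, 2.8, 30, 0, 0, 0, 1, 0, 0, 30, 0, 0, 0, 1, 0, 0, 30, 0, 0, 0, 1, 0, 0, 30, 0, 0, 0, 1, 0, 0, 29, 0, 0, 0],
)

```text
t: 3.5
tcp_pos: [0.5542, -0.0668, 0.0509]
eef_rot: [2.918, 1.164, 0.0]
wrist_force: [0.2, -0.6, -0.4]
grip_width: 0.0856
finger_force: 0.0
```

carry_out(
  steps=[0, 0, 0, 0, 0, 0, 0, 0, 0, 0, 0, 0, 0, 0, 0, 0, 0, 0, 0, 0, 0, 0, 0, 0, 0, 0, 0, 0, 0, 0, 0, 0, 0, 0, 0],
)

```text
t: 3.92
tcp_pos: [0.5552, -0.0666, 0.0545]
eef_rot: [2.916, 1.167, 0.003]
wrist_force: [-4.9, 4.0, 3.5]
grip_width: 0.0386
finger_force: 69.7
```

carry_out(
  steps=[0, 0, 0, 0, 0, 0, 0, 0, 0, 0, 0, 0, 0, 0, 0, 0, 0, 0, 0, 0, 0, 0, 0, 0, 0, 0, 0, 0, 0, 0, 0, 0, 0, 0, 0],
)

```text
t: 4.33
tcp_pos: [0.5552, -0.0666, 0.0545]
eef_rot: [2.916, 1.167, 0.003]
wrist_force: [-3.4, 2.9, 4.0]
grip_width: 0.0386
finger_force: 69.7
```

carry_out(
  steps=[0, 0, 0, 3, 0, 0, 0, 0, 0, 0, 3, 0, 0, 0, 0, 0, 0, 2, 0, 0, 0, 0, 0, 0, 0, 0, 0, 0, 0, 0, 0, 0, 0, 0, 0],
)

```text
t: 4.75
tcp_pos: [0.5556, -0.0665, 0.0492]
eef_rot: [2.916, 1.167, 0.005]
wrist_force: [-19.5, 6.6, 33.4]
grip_width: 0.0384
finger_force: 73.4
```

carry_out(
  steps=[0, -0.7, -0.7, -0.8, 0, 0, 0, 0, 0, 0, 0, 0, 0, 5, 0, 0, 0, 0, 0, 0, 5, 0, 0, 0, 0, 0, 0, 5, 0, 0, 0, 0, 0, 0, 5],
)

```text
t: 5.17
tcp_pos: [0.5555, -0.0671, 0.0494]
eef_rot: [3.074, 0.636, 0.008]
wrist_force: [-4.0, -0.1, 19.0]
grip_width: 0.0382
finger_force: 71.3
```

```bash
cat > st.py <<'E'
from h import *
s=env.read_state();T=R.from_rotvec(s["eef_rot"]).as_matrix()
print("t",s["t"],"yaw",np.degrees(np.arctan2(T[1,0],T[0,0])).round(1),"q",np.round(s["qpos"],3),"F",np.round(s["wrist_force"],1),"M",np.round(s["torque"],2),"z",s["tcp_pos"][2],T[:,2].round(4))
E
python3 st.py
```

```text
t 5.1667 yaw 23.4 q [-0.166 -0.028  1.893 -0.     1.271  0.997] F [-4.  -0.1 19. ] M [-0.18  0.71  0.01] z 0.04942198497120705 [ 0.0056 -0.0011 -1.    ]
```

carry_out(
  steps=[0, 0, 0, 0, 0, 0, 5, 0, 0, 0, 0, 0, 0, 5, 0, 0, 0, 0, 0, 0, 5, 0, 0, 0, 0, 0, 0, 5, 0, 0, 0, 0, 0, 0, 5],
)

```text
t: 5.58
tcp_pos: [0.5555, -0.0678, 0.0495]
eef_rot: [3.139, -0.045, 0.009]
wrist_force: [-4.9, -6.5, 18.8]
grip_width: 0.0383
finger_force: 71.3
```

carry_out(
  steps=[0, 0, 0, 0, 0, 0, 5, 0, 0, 0, 0, 0, 0, 5, 0, 0, 0, 0, 0, 0, 5, 0, 0, 0, 0, 0, 0, 5, 0, 0, 0, 0, 0, 0, 5],
)

```text
t: 6.0
tcp_pos: [0.5552, -0.0685, 0.0495]
eef_rot: [3.055, -0.723, 0.009]
wrist_force: [-8.3, -12.3, 21.5]
grip_width: 0.0383
finger_force: 71.6
```

carry_out(
  steps=[0, 0, 0, 0, 0, 0, 4, 0, 0, 0, 0, 0, 0, 4, 0, 0, 0, 0, 0, 0, 4, 0, 0, 0, 0, 0, 0, 0, 0, 0, 0, 0, 0, 0, 0],
)

```text
t: 6.42
tcp_pos: [0.5549, -0.0687, 0.0494]
eef_rot: [2.964, -1.033, 0.008]
wrist_force: [-9.6, -12.7, 21.5]
grip_width: 0.0383
finger_force: 71.7
```

```bash
python3 st.py
```

```text
t 6.4167 yaw -38.4 q [-0.167 -0.028  1.893 -0.004  1.272  2.075] F [ -9.6 -12.7  21.5] M [-2.62  2.13  0.14] z 0.04941582248010646 [ 0.004  -0.0042 -1.    ]
```

carry_out(
  steps=[0, 0, 0, 0, 0, 0, 1.5, 0, 0, 0, 0, 0, 0, 0, 0, 0, 0, -3, 0, 0, 0, 0, 0, 0, -3, 0, 0, 0, 0, 0, 0, -1.5, 0, 0, 0],
)

```text
t: 6.83
tcp_pos: [0.5545, -0.0687, 0.0556]
eef_rot: [2.951, -1.071, 0.007]
wrist_force: [-0.5, -14.3, 2.8]
grip_width: 0.0386
finger_force: 70.4
```

```bash
python3 st.py
```

```text
t 6.8333 yaw -39.9 q [-0.167 -0.034  1.888 -0.004  1.283  2.101] F [ -0.5 -14.3   2.8] M [-2.8   0.54  0.18] z 0.055590065167993516 [ 0.0032 -0.004  -1.    ]
```

carry_out(
  steps=[1, 0, 0, 0, 0, 0, 0, 1, 0, 0, 0, 0, 0, 0, 1, 0, 0, 0, 0, 0, 0, 1, 0, 0, -10, 0, 0, 0, 1, 0, 0, -30, 0, 0, 0],
)

```text
t: 7.25
tcp_pos: [0.5517, -0.0663, 0.09]
eef_rot: [2.953, -1.071, -0.009]
wrist_force: [-0.3, -1.0, -0.4]
grip_width: 0.0858
finger_force: 0.0
```

carry_out(
  steps=[1, 0, 0, -36, 0, 0, 0, 1, 0, 0, -36, 0, 0, 0, 1, -20, -13, -30, 0, 0, 0, 1, -20, -13, 0, 0, 0, 0, 1, -20, -13, 0, 0, 0, 0],
)

```text
t: 7.67
tcp_pos: [0.5328, 0.0023, 0.198]
eef_rot: [-2.952, 1.072, -0.006]
wrist_force: [0.1, 0.6, -1.0]
grip_width: 0.0856
finger_force: 0.0
```

carry_out(
  steps=[1, -20, -13, 0, 0, 0, 0, 1, -20, -13, 0, 0, 0, 0, 1, -19, -14, 0, 0, 0, 0, 1, 0, 0, 0, 0, 0, 0, 1, 0, 0, 0, 0, 0, 0],
)

```text
t: 8.08
tcp_pos: [0.5126, 0.0711, 0.1956]
eef_rot: [-2.954, 1.068, -0.001]
wrist_force: [-0.6, 0.4, -0.8]
grip_width: 0.0851
finger_force: 0.0
```

```bash
python3 look.py w2 cap knob_grip clamp
```

```text
t 8.0833 tcp [0.5126 0.0711 0.1956] q [ 0.088 -0.221  1.823  0.     1.538  2.353]
[[ 0.769 -0.639  0.001]
 [-0.639 -0.769  0.   ]
 [ 0.001 -0.001 -1.   ]]
cap 0.89 [186. 273.  39.  39.] c [0.471  0.2123 0.0191] ext [0.038 0.039 0.004] circ 0.4703 0.213 0.0212 tooldelta mm [-122.4  -81.9  176.5]
cap 0.82 [256. 188.  71.  66.] c [0.5127 0.0712 0.09  ] ext [0.052 0.052 0.003] circ 0.5128 0.0712 0.0282 tooldelta mm [-1.000e-01 -1.000e-01  1.056e+02]
knob_grip 0.77 [361.  36.  69.  69.] c [ 0.5536 -0.0667  0.0856] ext [0.036 0.036 0.005] circ 0.5535 -0.0671 0.0198 tooldelta mm [119.6  79.8 110. ]
clamp 0.72 [297. 131. 236. 260.] c [ 0.5537 -0.0667  0.0822] ext [0.037 0.037 0.007] circ 0.5536 -0.0673 0.0208 tooldelta mm [119.6  79.7 113.5]
```

View pics/w2.png

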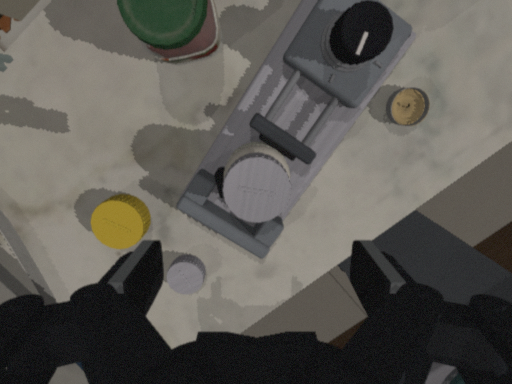

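```bash
python3 - <<'E'
from h import *
M={"w1":(260,181,43.6),"w2":(361,33,-39.8)}
for n,(u,v,yaw) in M.items():
    im=cv2.imread(f"pics/{n}.png",0);m=np.zeros_like(im);cv2.circle(m,(u,v),17 if n=="w1" else 28,255,-1)
    y,x=np.nonzero((im>140)&(m>0));e=cv2.fitLine(np.c_[x,y].astype(np.float32),cv2.DIST_L2,0,.01,.01).ravel()
    a=np.degrees(np.arctan2(-e[1],e[0]));print(n,len(x),"img ang",a,"img ang+yaw",(a+yaw)%180, x.mean()-u,y.mean()-v)
E
```

```text
w1 15 img ang 60.146957 img ang+yaw 103.746956 -3.8666666666666742 12.666666666666657
w2 62 img ang 67.57391 img ang+yaw 27.773914 0.6451612903225623 9.887096774193552
```

carry_out(
  steps=[1, 0, 0, 27.5, 0, 0, 0, 1, 0, 0, 27.5, 0, 0, 0, 1, 0, 0, 27.5, 0, 0, 0, 1, 0, 0, 27.5, 0, 0, 0, 1, 0, 0, 27.5, 0, 0, 0],
  squeeze=60,
)

```text
t: 8.7
tcp_pos: [0.5128, 0.0693, 0.056]
eef_rot: [-2.953, 1.073, -0.0]
wrist_force: [0.9, -0.2, 0.6]
grip_width: 0.0852
finger_force: 0.0
```

carry_out(
  steps=[0, 0, 0, 0, 0, 0, 0, 0, 0, 0, 0, 0, 0, 0, 0, 0, 0, 0, 0, 0, 0, 0, 0, 0, 0, 0, 0, 0, 0, 0, 0, 0, 0, 0, 0],
)

```text
t: 9.12
tcp_pos: [0.5133, 0.0702, 0.0589]
eef_rot: [-2.953, 1.071, -0.002]
wrist_force: [-3.8, 1.2, 4.5]
grip_width: 0.0548
finger_force: 65.2
```

```bash
python3 st.py
```

```text
t 9.1167 yaw -39.9 q [ 0.087 -0.128  1.971  0.     1.297  2.353] F [-3.8  1.2  4.5] M [0.16 0.82 0.14] z 0.058852764451017614 [ 1.5e-03  2.0e-04 -1.0e+00]
```

carry_out(
  steps=[0, 0, 0, -0.1, 0, 0, -4, 0, 0, 0, -0.1, 0, 0, -4, 0, 0, 0, -0.1, 0, 0, -4, 0, 0, 0, -0.1, 0, 0, -4, 0, 0, 0, -0.1, 0, 0, -4],
)

```text
t: 9.53
tcp_pos: [0.5137, 0.0704, 0.0593]
eef_rot: [-3.094, 0.537, -0.004]
wrist_force: [1.6, 3.6, 0.1]
grip_width: 0.0545
finger_force: 65.7
```

```bash
python3 st.py; python3 look.py w3 cap
```

```text
t 9.5333 yaw -19.7 q [ 8.700e-02 -1.280e-01  1.970e+00  1.000e-03  1.297e+00  2.001e+00] F [1.6 3.6 0.1] M [ 0.65 -0.1  -0.35] z 0.059286261303982145 [ 2.8e-03  8.0e-04 -1.0e+00]
t 9.5333 tcp [0.5137 0.0704 0.0593] q [ 8.700e-02 -1.280e-01  1.970e+00  1.000e-03  1.297e+00  2.001e+00]
[[ 0.942 -0.337  0.003]
 [-0.337 -0.942  0.001]
 [ 0.002 -0.002 -1.   ]]
cap 0.98 [256. 270. 139. 132.] c [0.5138 0.0709 0.0904] ext [0.05  0.052 0.004] circ 0.5124 0.071 0.0285 tooldelta mm [  0.   -0.6 -31.1]
cap 0.86 [ 33. 220.  66.  90.] c [0.561  0.211  0.0254] ext [0.045 0.034 0.005] circ 0.5628 0.2178 0.0279 tooldelta mm [  -3.  -148.2   34.1]
cap 0.53 [ 69. 345.  12.  14.] c [0.4706 0.2245 0.0192] ext [0.01  0.014 0.002] circ 0.4703 0.2245 0.0086 tooldelta mm [ -92.6 -130.5   40.1]
```

Torque −0.35 N m: the cap is turning against its friction. Continue.

carry_out(
  steps=[0, 0, 0, -0.1, 0, 0, -5, 0, 0, 0, -0.1, 0, 0, -5, 0, 0, 0, -0.1, 0, 0, -5, 0, 0, 0, -0.1, 0, 0, -5, 0, 0, 0, -0.1, 0, 0, -5],
)

```text
t: 10.05
tcp_pos: [0.514, 0.0711, 0.06]
eef_rot: [-3.136, -0.143, -0.005]
wrist_force: [0.2, 11.9, 6.6]
grip_width: 0.0549
finger_force: 66.1
```

carry_out(
  steps=[0, 0, 0, 0, 0, 0, -5, 0, 0, 0, 0, 0, 0, -5, 0, 0, 0, 0, 0, 0, -5, 0, 0, 0, 0, 0, 0, -5, 0, 0, 0, 0, 0, 0, -5],
)

```text
t: 10.47
tcp_pos: [0.514, 0.0715, 0.0602]
eef_rot: [-3.031, -0.818, -0.007]
wrist_force: [0.5, 14.1, 8.8]
grip_width: 0.0548
finger_force: 66.4
```

```bash
python3 st.py; python3 look.py w4 cap; python3 - <<'E'
import cv2,numpy as np
cv2.imwrite("pics/w34.png",np.hstack([cv2.imread(f"pics/{n}.png")[100:384,100:480] for n in("w3","w4")]))
E
```

```text
t 10.4667 yaw 30.2 q [ 0.088 -0.129  1.969  0.003  1.297  1.13 ] F [ 0.5 14.1  8.8] M [ 2.53  0.09 -0.3 ] z 0.060201467725138944 [ 0.0036  0.0031 -1.    ]
t 10.4667 tcp [0.514  0.0715 0.0602] q [ 0.088 -0.129  1.969  0.003  1.297  1.13 ]
[[ 0.864  0.503  0.004]
 [ 0.503 -0.864  0.003]
 [ 0.005 -0.001 -1.   ]]
cap 0.79 [ 62.  32. 125.  62.] c [0.5566 0.2172 0.0257] ext [0.037 0.046 0.005] circ 0.5599 0.2181 0.0279 tooldelta mm [ 110.  -104.4   35.1]
cap 0.62 [ 34. 162.  68.  68.] c [0.4712 0.2088 0.0191] ext [0.039 0.031 0.005] circ 0.4708 0.2128 0.0214 tooldelta mm [  31.8 -140.1   41.3]
cap 0.57 [256. 270. 140. 136.] c [0.5138 0.0711 0.0914] ext [0.051 0.052 0.004] circ 0.5125 0.0712 0.0286 tooldelta mm [ -0.3   0.2 -31.2]
```

View pics/w34.png

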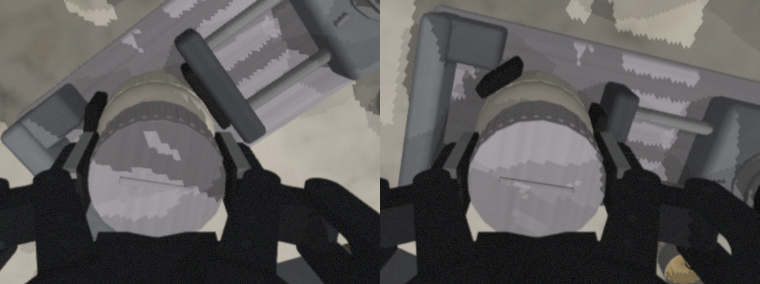

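carry_out(
  steps=[0, -0.5, 0.9, 0, 0, 0, 0, 0, 0, 0, -0.7, 0, 0, 0, 0, 0, 0, -0.7, 0, 0, 0, 0, 0, 0, -0.7, 0, 0, 0, 0, 0, 0, 0, 0, 0, 0],
)

```text
t: 10.98
tcp_pos: [0.5131, 0.0701, 0.0612]
eef_rot: [-3.033, -0.812, -0.002]
wrist_force: [-2.2, 11.1, 1.0]
grip_width: 0.0549
finger_force: 65.5
```

```bash
python3 st.py
```

```text
t 10.9833 yaw 30.0 q [ 0.085 -0.131  1.969  0.002  1.302  1.132] F [-2.2 11.1  1. ] M [ 1.9   0.3  -0.08] z 0.061213856797435476 [ 0.0011  0.002  -1.    ]
```

carry_out(
  steps=[0, -0.4, 0.7, -1, 0, 0, 0, 0, 0, 0, -1, 0, 0, 0, 0, 0, 0, -1, 0, 0, 0, 0, 0, 0, -1, 0, 0, 0, 0, 0, 0, 0, 0, 0, 0],
)

```text
t: 11.4
tcp_pos: [0.5126, 0.069, 0.0646]
eef_rot: [-3.033, -0.812, -0.0]
wrist_force: [-3.9, 9.0, -2.1]
grip_width: 0.055
finger_force: 65.2
```

```bash
python3 st.py
```

```text
t 11.4 yaw 30.0 q [ 8.400e-02 -1.340e-01  1.967e+00  1.000e-03  1.310e+00  1.131e+00] F [-3.9  9.  -2.1] M [1.38 0.57 0.02] z 0.06459077498651553 [-3.0e-04  1.4e-03 -1.0e+00]
```

carry_out(
  steps=[0, -0.3, 0.5, -4, 0, 0, 0, 0, 0, 0, -4, 0, 0, 0, 0, 0, 0, -4, 0, 0, 0, 0, 0, 0, -4, 0, 0, 0, 0, 0, 0, -4, 0, 0, 0],
)

```text
t: 11.82
tcp_pos: [0.5131, 0.0675, 0.0851]
eef_rot: [3.034, 0.814, 0.001]
wrist_force: [-0.6, -0.0, -1.5]
grip_width: 0.0545
finger_force: 65.3
```

carry_out(
  steps=[0, 0, 0, -5, 0, 0, 0, 0, 0, 0, -5, 0, 0, 0, 0, 0, 0, -4, 0, 0, 0, 0, 0, 0, 0, 0, 0, 0, 0, 0, 0, 0, 0, 0, 0],
)

```text
t: 12.23
tcp_pos: [0.5129, 0.0677, 0.0985]
eef_rot: [3.033, 0.817, 0.001]
wrist_force: [-0.2, -0.4, -1.8]
grip_width: 0.0549
finger_force: 65.3
```

```bash
python3 st.py; python3 look.py w5 cap jar; python3 - <<'E'
from h import *
for c in ["side","top"]:
    cal=env.calibration(c);im,d=env.get_image(c);cv2.imwrite(f"pics/e{c}.png",cv2.resize(im[170:320,170:330,::-1],(640,600),interpolation=3))
    for t in ["cap","jar","tea_light","jam_jar"]:
        for r in env.cut_out(c,t)[:2]:
            P=pts(c,d,r["mask"],cal)
            if len(P): print(c,t,round(r["p"],2),((np.percentile(P,2,axis=0)+np.percentile(P,98,axis=0))/2).round(3),"z",np.percentile(P[:,2],[2,98]).round(4))
E
```

```text
t 12.2333 yaw 30.1 q [ 0.082 -0.164  1.935 -0.     1.37   1.127] F [-0.2 -0.4 -1.8] M [ 0.   -0.01 -0.03] z 0.09845167927537689 [ 4.e-04 -0.e+00 -1.e+00]
t 12.2333 tcp [0.5129 0.0677 0.0985] q [ 0.082 -0.164  1.935 -0.     1.37   1.127]
[[ 0.865  0.502  0.   ]
 [ 0.502 -0.865 -0.   ]
 [ 0.     0.    -1.   ]]
cap 0.9 [256. 270. 137. 134.] c [0.5128 0.0674 0.1295] ext [0.051 0.052 0.004] circ 0.5118 0.0671 0.0284 tooldelta mm [ -0.2   0.2 -31.1]
cap 0.79 [ 90.  33. 106.  66.] c [0.5597 0.2198 0.0257] ext [0.042 0.05  0.004] circ 0.5639 0.221 0.0283 tooldelta mm [ 116.8 -108.1   72.7]
cap 0.66 [ 55. 148.  72.  57.] c [0.4708 0.213  0.0192] ext [0.039 0.039 0.004] circ 0.4706 0.214 0.022 tooldelta mm [  36.5 -146.9   79.3]
jar 0.92 [253. 192.  99.  71.] c [0.5233 0.0762 0.072 ] ext [0.024 0.035 0.008] circ 0.5206 0.0753 0.0216 tooldelta mm [13.2 -2.2 26.4]
side cap 0.78 [0.511 0.072 0.118] z [0.1045 0.1319]
side cap 0.7 [0.469 0.216 0.012] z [0.0024 0.0222]
side jar 0.84 [0.51  0.086 0.059] z [0.0304 0.0883]
side tea_light 0.71 [ 0.465 -0.092  0.01 ] z [0.0017 0.0173]
side jam_jar 0.68 [0.66  0.042 0.05 ] z [0.006  0.0941]
top jar 0.57 [0.486 0.08  0.054] z [0.0403 0.067 ]
top jar 0.22 [ 0.674 -0.368  0.06 ] z [0.004 0.116]
top tea_light 0.47 [ 0.466 -0.084  0.008] z [0.0019 0.0148]
top jam_jar 0.62 [0.659 0.031 0.056] z [0.0148 0.0965]
top jam_jar 0.26 [ 0.465 -0.084  0.008] z [0.0018 0.0143]
```

View pics/eside.png

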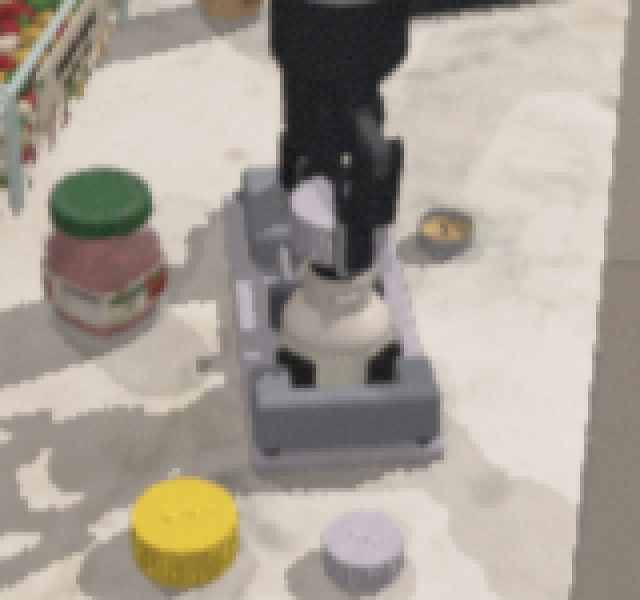

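carry_out(
  steps=[0, 0.8, -1.4, -0.2, 0, 0, 0, 0, 0.8, -1.4, -0.3, 0, 0, 0, 0, 0, 0, 0, 0, 0, 0, 0, 0, 0, 0, 0, 0, 0, 0, 0, 0, 0, 0, 0, 0],
)

```text
t: 13.3
tcp_pos: [0.5128, 0.071, 0.0987]
eef_rot: [3.033, 0.817, -0.0]
wrist_force: [-0.1, -0.3, -0.7]
grip_width: 0.0548
finger_force: 65.3
```

```bash
python3 st.py; python3 -c "
from h import *
print(env.close_job())"
```

```text
t 13.3 yaw 30.2 q [ 0.088 -0.163  1.934 -0.     1.371  1.133] F [-0.1 -0.3 -0.7] M [-0.02 -0.01  0.02] z 0.09869468281539592 [-0. -0. -1.]
the job is handed in; nothing more can be done
None
```

The clamp is locked, the cap is unscrewed and held level about 2 cm above the jar's mouth, and the job was handed in at about 13 s. The jar is still in the clamp, though I had no direct check that it did not turn.

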